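# Read the middle-sized puck with a contact scanner wand

## Robot

A 6-joint arm with a two-finger parallel gripper is mounted at the origin on a cart in front of the work surface, level with it; the furniture and walls round the work are solid. World frame = base frame: x ahead of the robot, y to its left, z up, the work surface at z = 0. Lengths are in m, angles in rad, forces in N, time in s.
With the tool pointing down it reaches from about 0.325 to 0.775 m from the base axis. Payload 5.5 kg.
Tool frame: the origin (TCP) lies at the very end of the fingers, on their centre line; the grasp point (between the pads) lies 19 mm behind it; z points along the fingers, y is the line along which they close (so a half turn about z gives the same grasp; the last joint's range is limited). The gripper opens to 85 mm and grips with 20 to 120 N. Pads are 22 mm wide; open, the fingers measure 114 mm over their backs; the gripper's body (76 mm by 85 mm) begins 54 mm behind the grasp point. The pads swing forward as they close: fully open they stand 13 mm farther back than shut.
Start: joints at [1.09, 0.091, 1.231, -0, 1.82, -0.057], TCP at [0.247, 0.547, 0.231] pointing down, gripper open.
Joint ranges: [-2.87, 2.87], [-0.86, 2.18], [0.17, 2.46], [-1.51, 4.65], [0.06, 2.69], [-2.65, 2.65]. Speed limits (rad/s): [2.57, 2.57, 3.01, 3.14, 3.14, 3.14].

## Interface

Orientations are given as a unit quaternion [w, x, y, z].
In Python, from plant import get_obs, grab_frame, finish_job, spot_in, cut_out, place_of gives the robot as it stands.
- The arm moves only by the shell command python3 -m pendant 'ROWS' [FORCE]. ROWS is a JSON object of lists of equal length, an entry for each row: "fingers": the closure, from -1 (fully open) to 1 (shut), so that 0 is half open; "slide": the shift along the tool's x, y, z in mm, a list of three; "rot": the turn, a rotation vector about the tool's x, y, z in degrees, a list of three. A call has 1 to 12 rows; each row is the pose to reach, as a shift and turn from the pose commanded when the call began, along the tool's axes at that moment; what a row does not reach only later rows make up. A row lasts 1/10 s, in which the tool goes at most 50 mm and 8.59 degrees, less where a joint would pass 70% of its speed; a pose out of reach is approached as far as the arm can. A call with a gripper value outside its range is refused whole. The fingers move at their own pace and stop on an object; FORCE is the grip in N (left out, the last holds). Time passes only in rows, so rows that repeat a pose let the fingers close. It gives the time, the measured TCP pose, the force, the opening and the grip force at its end, in the units of the state.
- get_obs(): the state, without advancing time (a new reading comes with each control period).
- grab_frame(name): name is "side" or "top"; returns a dict with "frame" (480x640x3 uint8, blue, green, red), "camera_matrix" (3x3 intrinsics, pixels), "k1" (the pictures are not rectified: a ray, as slopes to the right and down, at radius r is drawn at 1 + k1 r^2 times it, then the intrinsics apply), "T" (4x4, takes a point from camera to world coordinates). Camera axes: x right, y up, looking along -z (the intrinsics and any distortion apply to the point x, -y, -z); pixel columns grow to the right and rows downward; lengths in m; the calibration is good to about 2 mm. A picture is of the moment at which its call begins. There is no depth.
- finish_job(): hands the job in; it is judged then, once.
Trained networks look in a picture, given as the dict that the camera call returned (one of the last four; its "shot" number tells which), for a name from the list of things; names that differ only in an ending like _2 or _b are one class to them, and where a whole thing is asked for, a point or a joint stands for the part that bears it (a point fixed in the world has none). Each returns a list of dicts, best first, with "conf" (0 to 1); they miss things now and then, are a little off and sometimes report something else, mostly with a low value. They report only what shows in the picture. A call takes as long as a camera call.
- spot_in(query, picture): "at" ([column, row] in pixels, amid what is visible of it).
- cut_out(query, picture): "pixels" (480x640 bool, what is visible of it) and "at" ([column, row] in pixels, amid what is visible of it).
- place_of(query, picture): "at" ([column, row] in pixels: a listed point, or the origin of a listed thing).
The state is a dict: "time": time; "joints": joint angles; "dq": joint speeds; "joint_torque": joint torques, N m; "eef_pos": TCP position; "tool_rot": TCP orientation; "wrist_force": force on the tool from outside, world axes, zero at the start; "torque": the same for the moment, N m; "width": finger opening in m; "grip_force": force on a finger pad.
Only numpy, scipy, OpenCV 4.12 (cv2) and the standard library are available. Lean on these libraries where they do the work, as an engineer would, in place of code of your own. Each camera call takes 0.05 s, during which the arm holds its last target. There are 200 camera calls.

## Task

Take the contact scanner wand out of its holder and read the middle-sized of the three round pucks on the sloping rests: set the wand's nose squarely on the spot at the centre of the puck's face, push the spring nose about half way in (not to its stop) and hold it still there for two seconds. Then hang the wand upright in its holder again, gently, so that its collar sits on the holder's top. Leave the other two pucks and their rests alone, and do not shift the loose gear and cup.

Things in the scene. Friction and masses are not known exactly. Their poses are not given: they have to be found in the camera images.
- wand: Loose scanner wand, 0.15 kg, hanging upright in the holder. Origin on its axis at the underside of its collar; z from nose to grip. Collar 34 x 34 x 6 mm (z 0 to 6); square 22 x 22 mm grip, z 6 to 70, flats along x and y, to be grasped there; round 18 mm barrel to z -36, tapering to 13 mm at z -45; 10 mm steel nose ends at z -60. Alike on all four sides.
- nose (a joint): How far the wand's spring nose is pushed in: 0 = fully out, 0.010 m = at its stop. It takes 0.8 N to start it and 0.4 N more for every mm (2.8 N half way, 4.8 N at the stop). A reading is taken between 3 and 8 mm.
- nose_tip (a point): Centre of the flat 10 mm end of the nose; moves with the nose.
- holder: Fixed grey wand holder, 90 x 90 mm foot, origin at the centre of its underside, z up. Top plate 76 x 76 mm, upper face 78 mm above the bench, with a round 25 mm hole, chamfered 2 mm, on the axis; foot's top at 8 mm. The wand hangs with its collar on the top plate, the barrel loose in the hole, the nose free.
- rest_small: Fixed plywood rest with the smallest puck. Origin at bench level under the centre of its sloping plate; z up. Base 82 x 64 mm (x -35 to +47 mm); the slope looks to its -x side; the plate's top edge is about 80 mm above the bench. The three rests are alike and stand in any order.
- plate_small: Its 64 mm square plate; origin mid upper face, 60 mm above the bench; z = outward normal (35 deg from vertical, leaning to the rest's -x), x up the slope, y level. A grey round puck, 28 mm diameter, lies centred on z, face parallel to the plate, 8 mm dark spot at its centre. It stands 6 to 20 mm proud: unknown each time, feel for it; it does not give under the nose.
- rest_mid: Fixed plywood rest with the middle-sized puck. Origin at bench level under the centre of its sloping plate; z up. Base 82 x 64 mm (x -35 to +47 mm); the slope looks to its -x side; the plate's top edge is about 80 mm above the bench. The three rests are alike and stand in any order.
- plate_mid: Its 64 mm square plate; origin mid upper face, 60 mm above the bench; z = outward normal (35 deg from vertical, leaning to the rest's -x), x up the slope, y level. A grey round puck, 36 mm diameter, lies centred on z, face parallel to the plate, 8 mm dark spot at its centre. It stands 6 to 20 mm proud: unknown each time, feel for it; it does not give under the nose.
- rest_large: Fixed plywood rest with the largest puck. Origin at bench level under the centre of its sloping plate; z up. Base 82 x 64 mm (x -35 to +47 mm); the slope looks to its -x side; the plate's top edge is about 80 mm above the bench. The three rests are alike and stand in any order.
- plate_large: Its 64 mm square plate; origin mid upper face, 60 mm above the bench; z = outward normal (35 deg from vertical, leaning to the rest's -x), x up the slope, y level. A grey round puck, 44 mm diameter, lies centred on z, face parallel to the plate, 8 mm dark spot at its centre. It stands 6 to 20 mm proud: unknown each time, feel for it; it does not give under the nose.
- gear: Loose grey printed gear lying on the bench, 46 mm across, 16 mm high; a bystander. Origin at its underside.
- resin_cup: Loose clear cup standing on the bench, 62 mm across, 53 mm high; a bystander. Origin at its underside.

How it is judged:
By the outcome, as a careful person would: the job done as asked, in the order asked, and still so for the second after the job is handed in, with the robot touching nothing.
It also fails if it takes over 51 s, if anything falls off the work surface, if the arm or the gripper's body presses on something with over 40 N, if the wrist force passes 120 N, or if a joint passes its speed limit or range.

## Working session

There is one attempt and no reset: what is moved stays moved. The work goes in short steps, Python scripts to look and compute and a shell command to move; the robot and the scene stay as the last step left them, time stands still between calls to the robot, and variables do not carry over. Pictures are saved under pics/ and viewed, at most 10 in all, crops included, and the job is handed in when it is done.

```bash
mkdir -p pics; ls
cat > h.py <<'E'
import numpy as np, cv2
from plant import *
from scipy.spatial.transform import Rotation as R
def ray(f,p):
    K=f["camera_matrix"];u=(p[0]-K[0,2])/K[0,0];v=(p[1]-K[1,2])/K[1,1]
    rd=np.hypot(u,v);r=rd
    for _ in range(20): r=rd/(1+f["k1"]*r*r)
    s=r/rd if rd>0 else 1
    d=np.array([u*s,-v*s,-1]);T=np.array(f["T"]);return T[:3,3],T[:3,:3]@d
def atz(f,p,z):
    o,d=ray(f,p);return o+d*(z-o[2])/d[2]
def proj(f,X):
    T=np.array(f["T"]);c=T[:3,:3].T@(np.asarray(X)-T[:3,3]);u,v=c[0]/-c[2],-c[1]/-c[2]
    k=1+f["k1"]*(u*u+v*v);K=f["camera_matrix"];return np.array([K[0,0]*u*k+K[0,2],K[1,1]*v*k+K[1,2]])
def tri(f,p,g,q):
    A=np.zeros((3,3));b=np.zeros(3)
    for a,x in((f,p),(g,q)):
        o,d=ray(a,x);d=d/np.linalg.norm(d);M=np.eye(3)-np.outer(d,d);A+=M;b+=M@o
    X=np.linalg.solve(A,b);o,d=ray(f,p);d/=np.linalg.norm(d);return X,2*np.linalg.norm((np.eye(3)-np.outer(d,d))@(X-o))
E
python3 - <<'E'
from h import *
np.set_printoptions(precision=4,suppress=True)
t=grab_frame("top");s=grab_frame("side")
cv2.imwrite("pics/t0.png",t["frame"]);cv2.imwrite("pics/s0.png",s["frame"])
for f in(t,s): print(np.array(f["T"]),f["k1"],f["camera_matrix"][0,0])
z={"wand":.078,"holder":0,"gear":0,"resin_cup":0}
for n in["wand","nose_tip","holder","rest_small","plate_small","rest_mid","plate_mid","rest_large","plate_large","gear","resin_cup"]:
    a=place_of(n,t);b=place_of(n,s)
    print(n,*[(np.round(x["at"],1),round(x["conf"],2)) for x in a[:2]],'|',*[(np.round(x["at"],1),round(x["conf"],2)) for x in b[:2]])
    zz=z.get(n,.06 if "plate" in n else 0)
    if a:print('  top@z',atz(t,a[0]["at"],zz))
    if b:print('  side@z',atz(s,b[0]["at"],zz))
    if a and b:print('  tri',tri(t,a[0]["at"],s,b[0]["at"]))
E
```

```text
pics
[[ 0.0003  0.9935 -0.1143  0.4625]
 [-1.      0.0008  0.0045 -0.0353]
 [ 0.0045  0.1142  0.9934  0.9626]
 [ 0.      0.      0.      1.    ]] 0.006124844060645456 478.20637139795235
[[-0.9909  0.0568 -0.1224  0.4542]
 [-0.1343 -0.5051  0.8526  0.8487]
 [-0.0134  0.8612  0.5081  0.6005]
 [ 0.      0.      0.      1.    ]] -0.14528113982450772 581.3779982556562
wand (array([450.6, 267.8]), 0.86) | (array([359.6, 177.3]), 0.84)
  top@z [ 0.5203 -0.2663  0.078 ]
  side@z [ 0.5229 -0.2832  0.078 ]
  tri (array([ 0.5207, -0.2639,  0.0869]), np.float64(0.0019552475027988275))
nose_tip |
holder (array([439.3, 274.2]), 0.73) | (array([359.9, 209.8]), 0.93)
  top@z [ 0.5125 -0.2635  0.    ]
  side@z [ 0.5204 -0.2824  0.    ]
  tri (array([ 0.5155, -0.2607,  0.0114]), np.float64(0.007214735444526141))
rest_small (array([198.5, 229.4]), 0.88) | (array([278. , 364.4]), 0.96)
  top@z [0.6031 0.2235 0.    ]
  side@z [0.6061 0.2203 0.    ]
  tri (array([0.6041, 0.223 , 0.0025]), np.float64(0.0027167197752088913))
plate_small (array([191.3, 221.7]), 0.77) | (array([276.6, 333.4]), 0.79) (array([2
[... 825 characters left out ...]
(0.005281917546024375))
plate_large (array([354.1, 224.7]), 0.87) (array([277.5, 231.8]), 0.31) | (array([309.7, 226.6]), 0.83)
  top@z [ 0.6037 -0.089   0.06  ]
  side@z [ 0.6028 -0.0917  0.06  ]
  tri (array([ 0.6029, -0.0889,  0.0616]), np.float64(0.0010607557961848212))
gear (array([257.2, 277.2]), 0.54) | (array([352.4, 321.8]), 0.79)
  top@z [0.5063 0.1028 0.    ]
  side@z [0.5047 0.1069 0.    ]
  tri (array([ 0.5057,  0.1032, -0.003 ]), np.float64(0.0014787138928752097))
resin_cup (array([401.1, 199.5]), 0.76) | (array([288.6, 225.1]), 0.8)
  top@z [ 0.6654 -0.1892  0.    ]
  side@z [ 0.6644 -0.1975  0.    ]
  tri (array([ 0.6634, -0.1884,  0.0053]), np.float64(0.0016916438214709122))
```

View pics/t0.png

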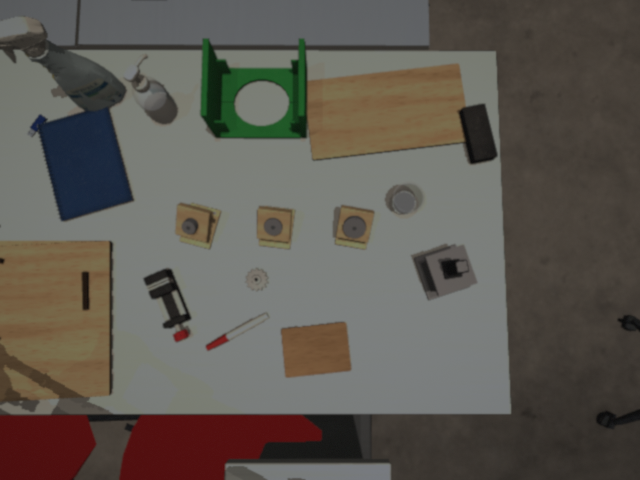

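View pics/s0.png

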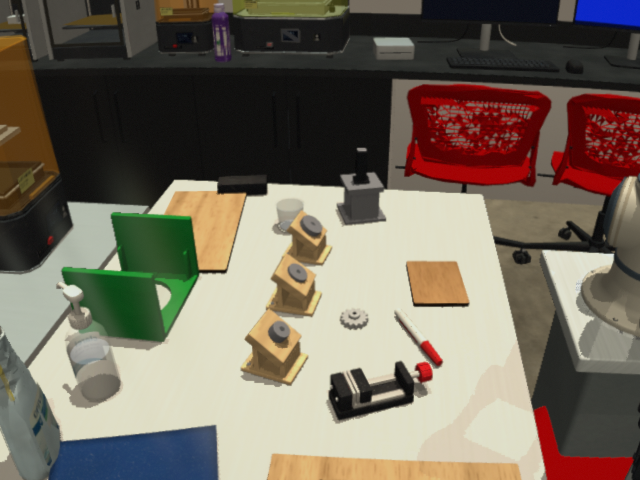

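Run:
```python
from h import *
t=cv2.imread("pics/t0.png");s=cv2.imread("pics/s0.png")
z=lambda i,x,y,w,h:cv2.resize(i[y:y+h,x:x+w],(400,300),interpolation=cv2.INTER_CUBIC)
o=np.vstack([np.hstack([z(t,241,200,68,51),z(t,405,232,80,60)]),np.hstack([z(s,256,245,80,60),z(s,320,140,120,90)])])
cv2.imwrite("pics/c0.png",o)
```

```text
(no output)
```

View pics/c0.png

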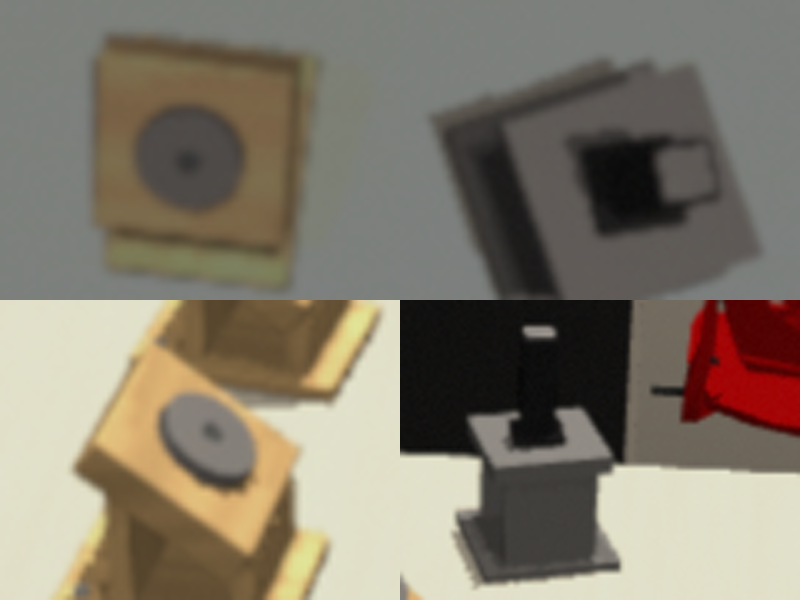

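```bash
cat >> h.py <<'E'
np.set_printoptions(precision=4,suppress=True)
def cur():
    o=get_obs();q=o["tool_rot"];return o,np.array(o["eef_pos"]),R.from_quat([q[1],q[2],q[3],q[0]])
def delta(p,Rt):
    o,p0,R0=cur();print("slide mm",(R0.inv().apply(np.array(p)-p0)*1e3).round(1),"rot deg",np.degrees((R0.inv()*Rt).as_rotvec()).round(2))
def down(yaw): # tool z down, tool y at angle yaw from world y (x fwd)
    c,s=np.cos(yaw),np.sin(yaw);x=np.array([c,s,0]);z=np.array([0,0,-1.]);return R.from_matrix(np.c_[x,np.cross(z,x),z])
E
python3 - <<'E'
from h import *
from scipy.optimize import least_squares
o,p0,R0=cur();print(o["time"],p0,R0.as_matrix(),o["wrist_force"],o["width"])
t=grab_frame("top");s=grab_frame("side")
ct=np.array([(100,52),(300,68),(278,242),(95,228)])*.17+[241,200]
cs=np.array([(147,45),(300,152),(250,255),(85,160)])*.2+[256,245] # far-right?,...
st=np.array([188,160])*.17+[241,200];ss=np.array([212,132])*.2+[256,245]
print("spot tri",tri(t,st,s,ss))
def plate(x,y,a):
    n=np.array([-np.sin(.6109)*np.cos(a),-np.sin(.6109)*np.sin(a),np.cos(.6109)])
    Y=np.array([-np.sin(a),np.cos(a),0]);return np.c_[np.cross(Y,n),Y,n],np.array([x,y,.06])
def res(v):
    M,c=plate(*v[:3]);P=lambda x,y,z:c+M@np.array([x,y,z])
    r=[]
    # far-left(+y), far-right, near-right, near-left in top view
    for (x,y),a in zip([(1,1),(1,-1),(-1,-1),(-1,1)],ct): r+=list(proj(t,P(x*.032,y*.032,0))-a)
    # side view: (far,-y),(near,-y),(near,+y),(far,+y)
    for (x,y),a in zip([(1,-1),(-1,-1),(-1,1),(1,1)],cs): r+=list(proj(s,P(x*.032,y*.032,0))-a)
    r+=list(3*(proj(t,P(0,0,v[3]))-st));r+=list(3*(proj(s,P(0,0,v[3]))-ss));return np.array(r)
f=least_squares(res,[.6,.07,-.08,.012],loss="soft_l1");print(f.x,np.degrees(f.x[2]));print(res(f.x).reshape(-1,2).round(1))
# wand: grip top centre, grip outline in top/side
g=np.array([688,173-0]);gt=(g-[400,0])*.2+[405,232]; gs=(np.array([539,331])-[400,300])*.3+[320,140]
print("grip top tri",tri(t,gt,s,gs),atz(t,gt,.148),atz(s,gs,.148))
# collar/hole plate top corners (holder plate z=.078)
h=[(502,122),(693,65),(762,250)];print([atz(t,(np.array(a)-[400,0])*.2+[405,232],.078) for a in h])
hs=[(467,418),(585,406),(612,458),(493,472)];q=[atz(s,(np.array(a)-[400,300])*.3+[320,140],.078) for a in hs];print(q,np.mean(q,0))
E
```

```text
1.2 [0.2467 0.5469 0.2313] [[-0.9115  0.4112 -0.    ]
 [ 0.4112  0.9115 -0.0001]
 [ 0.     -0.0001 -1.    ]] [ 0.3163 -0.3539  0.026 ] 0.0854972598808067
spot tri (array([0.5984, 0.0654, 0.064 ]), np.float64(0.0004420578557083988))
[ 0.602   0.0654 -0.1042  0.0058] -5.967461010753238
[[-1.2 -0.4]
 [-1.3  0.5]
 [ 0.8  0.8]
 [-0.9 -0.2]
 [ 0.8 -2. ]
 [ 0.6 -1.6]
 [ 1.2 -0.4]
 [ 2.  -4.2]
 [-0.8 -1.1]
 [-0.4 -0.8]]
grip top tri (array([ 0.5184, -0.2685,  0.1482]), np.float64(0.001208732530589496)) [ 0.5178 -0.2685  0.148 ] [ 0.519  -0.2691  0.148 ]
[array([ 0.5415, -0.22  ,  0.078 ]), array([ 0.5628, -0.2917,  0.078 ]), array([ 0.4941, -0.315 ,  0.078 ])]
[array([ 0.5652, -0.2884,  0.078 ]), array([ 0.4904, -0.3156,  0.078 ]), array([ 0.4702, -0.2392,  0.078 ]), array([ 0.5416, -0.2115,  0.078 ])] [ 0.5169 -0.2637  0.078 ]
```

Run:
```python
from h import *
delta([.518,-.268,.2313],down(np.radians(99)))
```

```text
slide mm [-582.4 -631.3   -0. ] rot deg [-0.   -0.   56.72]
```

```bash
python3 -m pendant '{"fingers":[-0.4,-0.4,-0.4,-0.4,-0.4,-0.4,-0.4,-0.4,-0.4,-0.4,-0.4,-0.4],"slide":[[-582,-631,0],[-582,-631,0],[-582,-631,0],[-582,-631,0],[-582,-631,0],[-582,-631,0],[-582,-631,0],[-582,-631,0],[-582,-631,0],[-582,-631,0],[-582,-631,0],[-582,-631,0]],"rot":[[0,0,56.7],[0,0,56.7],[0,0,56.7],[0,0,56.7],[0,0,56.7],[0,0,56.7],[0,0,56.7],[0,0,56.7],[0,0,56.7],[0,0,56.7],[0,0,56.7],[0,0,56.7]]}' 40
python3 - <<'E'
from h import *
delta([.518,-.268,.2313],down(np.radians(99)))
E
```

```text
time: 2.5
eef_pos: [0.4364, -0.0245, 0.2317]
tool_rot: [0.001, 0.649, 0.76, 0.0]
wrist_force: [1.3, 0.8, 0.5]
width: 0.0595
grip_force: 0.0
slide mm [-253.3   42.5    0.5] rot deg [0.08 0.01 0.01]
```

```bash
python3 -m pendant '{"fingers":[-0.4,-0.4,-0.4,-0.4,-0.4,-0.4,-0.4,-0.4,-0.4,-0.4,-0.4,-0.4],"slide":[[-253,42.5,0],[-253,42.5,0],[-253,42.5,0],[-253,42.5,0],[-253,42.5,0],[-253,42.5,0],[-253,42.5,0],[-253,42.5,0],[-253,42.5,40],[-253,42.5,75],[-253,42.5,105],[-253,42.5,125]],"rot":[[0,0,0],[0,0,0],[0,0,0],[0,0,0],[0,0,0],[0,0,0],[0,0,0],[0,0,0],[0,0,0],[0,0,0],[0,0,0],[0,0,0]]}'
python3 - <<'E'
from h import *
delta([.518,-.268,.104],down(np.radians(99)))
t=grab_frame("top");s=grab_frame("side")
z=lambda i,x,y,w,h:cv2.resize(i[y:y+h,x:x+w],(400,400),interpolation=cv2.INTER_CUBIC)
cv2.imwrite("pics/c1.png",np.hstack([z(t["frame"],390,210,120,120),z(s["frame"],310,110,120,120)]))
E
```

```text
time: 3.7
eef_pos: [0.5171, -0.2632, 0.1045]
tool_rot: [-0.001, 0.648, 0.761, 0.0]
wrist_force: [-0.3, -0.1, -0.2]
width: 0.0597
grip_force: 0.0
slide mm [-4.9  0.1  0.5] rot deg [-0.06 -0.07  0.15]
```

View pics/c1.png

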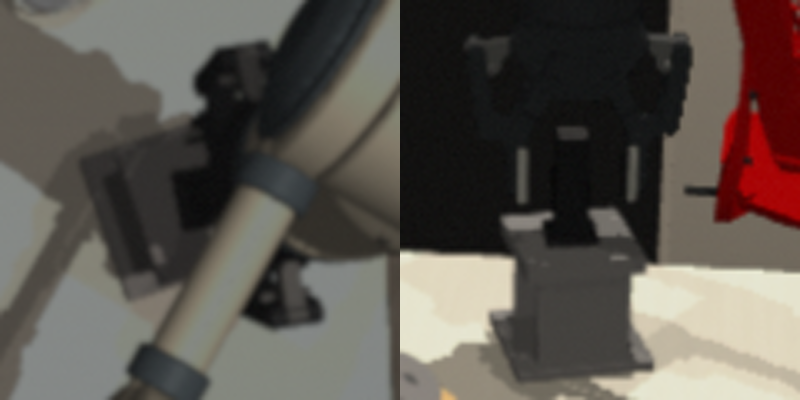

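```bash
python3 -m pendant '{"fingers":[-0.4,-0.4],"slide":[[0,0,0],[0,0,0]],"rot":[[0,0,0],[0,0,0]]}'
```

```text
time: 4.0
eef_pos: [0.5188, -0.2654, 0.109]
tool_rot: [0.002, 0.649, 0.761, 0.0]
wrist_force: [-0.0, -0.2, -0.2]
width: 0.0597
grip_force: 0.0
```

```bash
python3 -m pendant '{"fingers":[0,0.3,0.6,1,1,1,1,1],"slide":[[-1.5,0,2],[-1.5,0,2],[-1.5,0,2],[-1.5,0,2],[-1.5,0,2],[-1.5,0,2],[-1.5,0,2],[-1.5,0,2]],"rot":[[0,0,0],[0,0,0],[0,0,0],[0,0,0],[0,0,0],[0,0,0],[0,0,0],[0,0,0]]}' 50
python3 - <<'E'
from h import *
o,p,r=cur();print(o["time"],p,o["torque"],o["wrist_force"],o["width"])
E
```

```text
time: 4.8
eef_pos: [0.5183, -0.2673, 0.105]
tool_rot: [0.001, 0.649, 0.76, 0.0]
wrist_force: [0.2, 0.1, 4.4]
width: 0.0211
grip_force: 50.9
4.8 [ 0.5183 -0.2673  0.105 ] [0.0467 0.1454 0.0341] [0.2151 0.0856 4.4099] 0.021144010393102753
```

```bash
python3 -m pendant '{"fingers":[1,1,1,1,1,1,1,1,1],"slide":[[0,0,-5],[0,0,-15],[0,0,-30],[0,0,-45],[0,0,-65],[0,0,-90],[0,0,-115],[0,0,-115],[0,0,-115]],"rot":[[0,0,0],[0,0,0],[0,0,0],[0,0,0],[0,0,0],[0,0,0],[0,0,0],[0,0,0],[0,0,0]]}'
python3 - <<'E'
from h import *
o,p,r=cur();print(o["time"],p,o["wrist_force"],o["torque"])
t=grab_frame("top");s=grab_frame("side")
cv2.imwrite("pics/s2.png",s["frame"])
T0=cv2.imread("pics/t0.png");S0=cv2.imread("pics/s0.png")
def blob(img,x,y,w,h,nm):
    c=img[y:y+h,x:x+w].astype(int);sat=c.max(2)-c.min(2)
    g=cv2.cvtColor(img[y:y+h,x:x+w],cv2.COLOR_BGR2GRAY)
    m=((sat<28)&(g<150)).astype(np.uint8)
    n,l,st,ce=cv2.connectedComponentsWithStats(m);b=max(range(1,n),key=lambda i:st[i,4])
    cnt=cv2.findContours((l==b).astype(np.uint8),cv2.RETR_EXTERNAL,cv2.CHAIN_APPROX_NONE)[0][0]
    print(nm,st[b],ce[b]+[x,y],cv2.fitEllipse(cnt))
    # dark spot centroid
    mm=(l==b)&(cv2.erode((l==b).astype(np.uint8),np.ones((3,3)),iterations=2)>0)
    med=np.median(g[mm]);wgt=np.clip(med-8-g.astype(float),0,None)*mm;yy,xx=np.mgrid[:h,:w]
    sp=np.array([(wgt*xx).sum(),(wgt*yy).sum()])/wgt.sum()+[x,y];print(' spot',sp,med,g[mm].min())
    return ce[b]+[x,y],sp
a=blob(T0,258,212,32,30,"top");b=blob(S0,284,258,28,28,"side")
print("spot",tri(t,a[1],s,b[1]));print("disc",tri(t,a[0],s,b[0]))
for nm in("wand","nose_tip"):
  for f,n in((t,"top"),(s,"side")):
    for x in place_of(nm,f)[:1]: print(nm,n,np.round(x["at"],1),round(x["conf"],2))
E
```

```text
time: 5.7
eef_pos: [0.5184, -0.2672, 0.2201]
tool_rot: [0.001, 0.649, 0.761, 0.0]
wrist_force: [-1.0, -0.3, -2.4]
width: 0.0212
grip_force: 50.0
5.7 [ 0.5184 -0.2672  0.2201] [-0.9507 -0.2612 -2.3744] [ 0.0149 -0.0562 -0.0309]
top [  6   6  18  18 252] [272.7381 226.3413] ((14.709792137145996, 14.323638916015625), (16.3012752532959, 17.889894485473633), 125.58377838134766)
 spot [272.5054 227.0968] 75.0 54
side [  4   6  19  18 237] [296.9873 272.5316] ((12.940101623535156, 14.48292064666748), (13.454048156738281, 20.358661651611328), 133.41310119628906)
 spot [298.1626 271.5571] 128.0 87
spot (array([0.5986, 0.0662, 0.0642]), np.float64(0.000530671846873008))
disc (array([0.6005, 0.0661, 0.062 ]), np.float64(0.0008005338930667894))
wand top [471.4 264.7] 0.54
wand side [361.7 130.4] 0.81
nose_tip side [358.3 157.6] 0.62
```

View pics/s2.png

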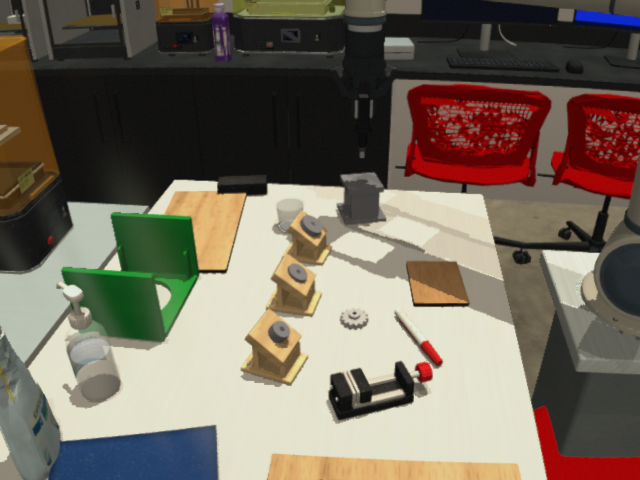

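```bash
cat >> h.py <<'E'
A=np.radians(-5)
def press(a=A):
    c,s=np.cos(.61087),np.sin(.61087)
    n=np.array([-s*np.cos(a),-s*np.sin(a),c]);u=np.array([c*np.cos(a),c*np.sin(a),s])
    return R.from_matrix(np.c_[np.cross(u,-n),u,-n]),n
E
python3 - <<'E'
from h import *
Rt,n=press();S=np.array([.5986,.0662,.0645])
for d in(.06,.015): print(S+n*(.087+d));delta(S+n*(.087+d),Rt)
s=grab_frame("side");o,p,r=cur();tip=p+r.apply([0,0,.087]);print("expect",proj(s,tip),"wand",proj(s,p+r.apply([0,0,.027])))
E
```

```text
[0.5146 0.0735 0.1849]
slide mm [336.6  50.4  33.3] rot deg [-34.94  -4.35  13.56]
[0.5403 0.0713 0.1481]
slide mm [330.3  75.5  70.1] rot deg [-34.94  -4.35  13.56]
expect [362.1163 157.3194] wand [362.7469 129.8364]
```

```bash
python3 -m pendant '{"fingers":[1,1,1,1,1,1,1,1,1,1,1],"slide":[[45,5,0],[90,10,0],[135,20,0],[180,25,5],[225,35,10],[270,40,20],[310,45,25],[336.6,50.4,33.3],[336.6,50.4,33.3],[336.6,50.4,33.3],[336.6,50.4,33.3]],"rot":[[0,0,0],[-6,-0.7,2],[-12,-1.4,4.5],[-18,-2.2,7],[-24,-3,9.3],[-30,-3.7,11.6],[-34.94,-4.35,13.56],[-34.94,-4.35,13.56],[-34.94,-4.35,13.56],[-34.94,-4.35,13.56],[-34.94,-4.35,13.56]]}'
python3 - <<'E'
from h import *
Rt,n=press();S=np.array([.5986,.0662,.0645])
delta(S+n*(.087+.02),Rt)
E
```

```text
time: 7.15
eef_pos: [0.5153, 0.0724, 0.1865]
tool_rot: [0.223, 0.703, 0.644, 0.203]
wrist_force: [1.0, -0.1, -0.8]
width: 0.0219
grip_force: 50.1
slide mm [ 1.1 -1.7 40.8] rot deg [ 0.14  0.09 -0.01]
```

Advance to about 20 mm from the face, and look.

```bash
python3 -m pendant '{"fingers":[1,1,1,1],"slide":[[0,0,20],[0,0,40],[0,0,40],[0,0,40]],"rot":[[0,0,0],[0,0,0],[0,0,0],[0,0,0]]}'
python3 - <<'E'
from h import *
Rt,n=press();S=np.array([.5986,.0662,.0645])
delta(S+n*(.087+.02),Rt)
t=grab_frame("top");s=grab_frame("side");o,p,r=cur();print(o["time"],p)
print("wrist",o["wrist_force"])
for f in(t,s): print("tip",proj(f,p+r.apply([0,0,.087])),"collar",proj(f,p+r.apply([0,0,.027])),"spot",proj(f,S))
z=lambda i,x,y,w,h:cv2.resize(i[y:y+h,x:x+w],(400,400),interpolation=cv2.INTER_CUBIC)
cv2.imwrite("pics/c3.png",np.hstack([z(t["frame"],233,187,80,80),z(s["frame"],265,220,80,80)]))
E
```

```text
time: 7.55
eef_pos: [0.5381, 0.0699, 0.1532]
tool_rot: [0.223, 0.704, 0.644, 0.203]
wrist_force: [-0.2, 0.5, -0.1]
width: 0.0214
grip_force: 50.0
slide mm [ 1.6 -1.3  0.4] rot deg [ 0.06  0.14 -0.07]
7.65 [0.5384 0.0705 0.1548]
wrist [-0.1879  1.0505 -1.2173]
tip [271.3586 230.8395] collar [266.124  246.4095] spot [272.4901 226.92  ]
tip [304.1791 262.0011] collar [324.7515 238.3081] spot [298.3017 271.4308]
```

View pics/c3.png

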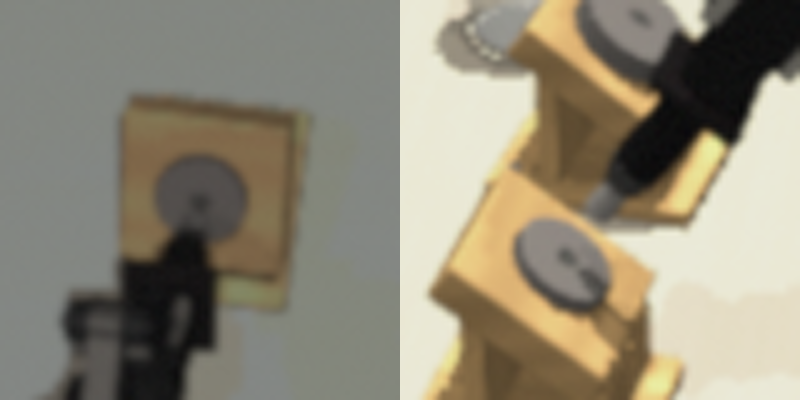

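```bash
cat >> h.py <<'E'
def feel(k=10):
    Rt,n=press();F=[];P=[]
    for _ in range(k):
        grab_frame("side");o=get_obs();F.append(o["wrist_force"]);P.append(o["eef_pos"])
    F=np.array(F);P=np.array(P);f=F@n;S=np.array([.5986,.0662,.0645])
    print("t",o["time"],"Fn %.2f +- %.2f"%(f.mean(),f.std()/k**.5),"F",F.mean(0),"P",P.mean(0),P.std(0))
    q=Rt.inv().apply(P.mean(0)-(S+n*.087))*1e3;print("TCP rel. to nominal contact, tool xyz mm",q)
E
python3 -m pendant '{"fingers":[1,1,1,1,1],"slide":[[1.3,-1.4,0],[1.3,-1.4,5],[1.3,-1.4,10],[1.3,-1.4,10],[1.3,-1.4,10]],"rot":[[0,0,0],[0,0,0],[0,0,0],[0,0,0],[0,0,0]]}'; python3 -c "
from h import *
feel()"; python3 -m pendant '{"fingers":[1,1,1,1],"slide":[[0,0,4],[0,0,8],[0,0,8],[0,0,8]],"rot":[[0,0,0],[0,0,0],[0,0,0],[0,0,0]]}'; python3 -c "
from h import *
feel()"
```

```text
time: 8.15
eef_pos: [0.5426, 0.0721, 0.1438]
tool_rot: [0.223, 0.703, 0.644, 0.203]
wrist_force: [-0.2, 1.2, -1.5]
width: 0.0214
grip_force: 50.1
t 8.65 Fn -1.10 +- 0.15 F [-0.0185  0.1847 -1.368 ] P [0.5427 0.0721 0.1444] [0.     0.     0.0001]
TCP rel. to nominal contact, tool xyz mm [  1.0485  -0.2189 -10.659 ]
time: 9.05
eef_pos: [0.5472, 0.0716, 0.1373]
tool_rot: [0.223, 0.703, 0.644, 0.203]
wrist_force: [-0.2, -0.5, -1.5]
width: 0.0215
grip_force: 50.1
t 9.55 Fn -1.04 +- 0.16 F [ 0.0499 -0.0206 -1.2364] P [0.5473 0.0717 0.1378] [0.     0.     0.0001]
TCP rel. to nominal contact, tool xyz mm [ 1.0267 -0.2089 -2.6446]
```

Run:
```python
from h import *
t=grab_frame("top");s=grab_frame("side");o,p,r=cur();S=np.array([.5986,.0662,.0645])
for f in(t,s): print("tip",proj(f,p+r.apply([0,0,.087])),"barrel end",proj(f,p+r.apply([0,0,.072])),"spot",proj(f,S))
z=lambda i,x,y,w,h:cv2.resize(i[y:y+h,x:x+w],(400,400),interpolation=cv2.INTER_CUBIC)
cv2.imwrite("pics/c4.png",np.hstack([z(t["frame"],253,207,40,40),z(s["frame"],278,252,40,40)]))
```

```text
tip [271.7719 227.4934] barrel end [270.5585 231.0763] spot [272.4901 226.92  ]
tip [299.0105 270.7632] barrel end [303.9197 265.1142] spot [298.3017 271.4308]
```

View pics/c4.png

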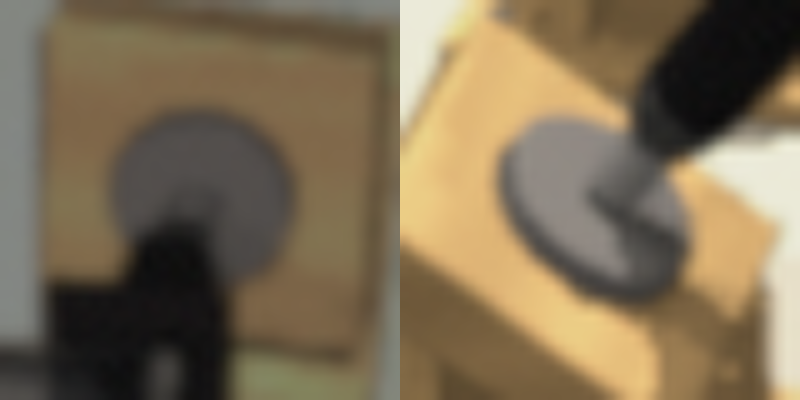

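```bash
python3 -m pendant '{"fingers":[1,1,1,1,1],"slide":[[0,0,-2],[-1.4,0,-2],[-1.4,0,0],[-1.4,0,3],[-1.4,0,3]],"rot":[[0,0,0],[0,0,0],[0,0,0],[0,0,0],[0,0,0]]}'; python3 -c "
from h import *
feel(12)"; python3 -m pendant '{"fingers":[1,1,1],"slide":[[0,0,3],[0,0,3],[0,0,3]],"rot":[[0,0,0],[0,0,0],[0,0,0]]}'; python3 -c "
from h import *
feel(12)"
```

```text
time: 10.15
eef_pos: [0.549, 0.0701, 0.1351]
tool_rot: [0.223, 0.703, 0.644, 0.204]
wrist_force: [-0.2, -0.6, -0.2]
width: 0.0212
grip_force: 50.1
t 10.75 Fn 0.36 +- 0.13 F [-0.6305  0.1313 -0.0082] P [0.5489 0.0701 0.1353] [0.     0.     0.0001]
TCP rel. to nominal contact, tool xyz mm [-0.405  -0.2399  0.391 ]
time: 11.05
eef_pos: [0.5507, 0.07, 0.133]
tool_rot: [0.223, 0.703, 0.644, 0.204]
wrist_force: [-0.9, 0.6, 1.4]
width: 0.0213
grip_force: 50.5
t 11.65 Fn 1.38 +- 0.12 F [-1.0911  0.0738  0.9189] P [0.5507 0.07   0.133 ] [0. 0. 0.]
TCP rel. to nominal contact, tool xyz mm [-0.359  -0.0889  3.3072]
```

```bash
python3 -m pendant '{"fingers":[1,1,1,1,1,1,1,1],"slide":[[0,0,0.8],[0,0,0.8],[0,0,0.8],[0,0,0.8],[0,0,0.8],[0,0,0.8],[0,0,0.8],[0,0,0.8]],"rot":[[0,0,0],[0,0,0],[0,0,0],[0,0,0],[0,0,0],[0,0,0],[0,0,0],[0,0,0]]}'
python3 - <<'E'
from h import *
feel(12)
t=grab_frame("top");s=grab_frame("side")
z=lambda i,x,y,w,h:cv2.resize(i[y:y+h,x:x+w],(400,400),interpolation=cv2.INTER_CUBIC)
cv2.imwrite("pics/c5.png",np.hstack([z(t["frame"],253,207,40,40),z(s["frame"],278,252,40,40)]))
E
```

```text
time: 12.45
eef_pos: [0.5511, 0.07, 0.1322]
tool_rot: [0.223, 0.703, 0.644, 0.204]
wrist_force: [-0.5, 0.3, 0.9]
width: 0.0217
grip_force: 50.4
t 13.05 Fn 1.78 +- 0.15 F [-0.7328  0.2146  1.6467] P [0.5511 0.07   0.1323] [0. 0. 0.]
TCP rel. to nominal contact, tool xyz mm [-0.3869 -0.1694  4.1697]
```

View pics/c5.png

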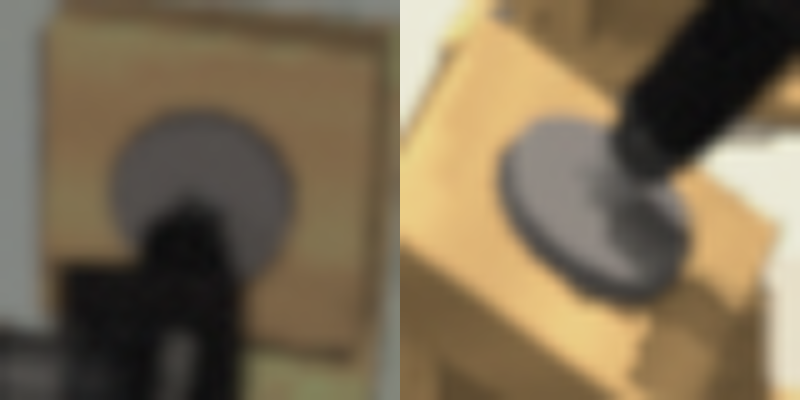

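```bash
R='' ; python3 -m pendant '{"fingers":[1,1,1,1,1,1,1,1,1,1,1,1],"slide":[[0,0,0],[0,0,0],[0,0,0],[0,0,0],[0,0,0],[0,0,0],[0,0,0],[0,0,0],[0,0,0],[0,0,0],[0,0,0],[0,0,0]],"rot":[[0,0,0],[0,0,0],[0,0,0],[0,0,0],[0,0,0],[0,0,0],[0,0,0],[0,0,0],[0,0,0],[0,0,0],[0,0,0],[0,0,0]]}'; python3 -m pendant '{"fingers":[1,1,1,1,1,1,1,1],"slide":[[0,0,0],[0,0,0],[0,0,0],[0,0,0],[0,0,0],[0,0,0],[0,0,0],[0,0,0]],"rot":[[0,0,0],[0,0,0],[0,0,0],[0,0,0],[0,0,0],[0,0,0],[0,0,0],[0,0,0]]}'; python3 -m pendant '{"fingers":[1,1,1,1,1,1],"slide":[[0,0,-5],[0,0,-15],[0,0,-30],[0,0,-50],[0,0,-70],[0,0,-70]],"rot":[[0,0,0],[0,0,0],[0,0,0],[0,0,0],[0,0,0],[0,0,0]]}'
python3 - <<'E'
from h import *
delta([.5184,-.2672,.220],down(np.radians(99)))
E
```

```text
time: 14.35
eef_pos: [0.551, 0.07, 0.1322]
tool_rot: [0.223, 0.703, 0.644, 0.204]
wrist_force: [-0.4, 0.2, 1.7]
width: 0.0214
grip_force: 50.3
time: 15.15
eef_pos: [0.551, 0.07, 0.1321]
tool_rot: [0.223, 0.703, 0.644, 0.203]
wrist_force: [-0.2, 0.2, 1.8]
width: 0.0215
grip_force: 50.3
time: 15.75
eef_pos: [0.5109, 0.0739, 0.1931]
tool_rot: [0.224, 0.702, 0.644, 0.206]
wrist_force: [0.1, 1.2, -0.2]
width: 0.0215
grip_force: 50.2
slide mm [-339.1   45.8   -0.5] rot deg [ 35.23   4.3  -13.53]
```

```bash
python3 -m pendant '{"fingers":[1,1,1,1,1,1,1,1,1,1,1,1],"slide":[[-30,4,-5],[-75,10,-10],[-120,16,-15],[-165,22,-15],[-210,28,-15],[-255,34,-10],[-300,40,-5],[-339,45.8,-0.5],[-339,45.8,-0.5],[-339,45.8,-0.5],[-339,45.8,-0.5],[-339,45.8,-0.5]],"rot":[[0,0,0],[6,0.7,-2.3],[12,1.4,-4.6],[18,2.2,-7],[24,2.9,-9.2],[30,3.6,-11.5],[35.23,4.3,-13.53],[35.23,4.3,-13.53],[35.23,4.3,-13.53],[35.23,4.3,-13.53],[35.23,4.3,-13.53],[35.23,4.3,-13.53]]}'
python3 - <<'E'
from h import *
feel(8)
delta([.5184,-.2672,.220],down(np.radians(99)))
t=grab_frame("top");s=grab_frame("side");o,p,r=cur()
print("tip side",proj(s,p+r.apply([0,0,.087])))
a=cut_out("holder",s);print([x["conf"] for x in a[:1]])
cv2.imwrite("pics/c6.png",cv2.resize(s["frame"][130:230,310:410],(600,600),interpolation=cv2.INTER_CUBIC))
E
```

```text
time: 16.95
eef_pos: [0.5185, -0.2663, 0.2169]
tool_rot: [-0.001, 0.649, 0.761, -0.002]
wrist_force: [0.9, 0.8, -1.5]
width: 0.0214
grip_force: 49.9
t 17.35 Fn -0.89 +- 0.14 F [-0.2168  0.2361 -1.2564] P [ 0.5185 -0.2667  0.217 ] [0.     0.0003 0.0002]
TCP rel. to nominal contact, tool xyz mm [-338.6199   45.8509  -67.0592]
slide mm [-0.1 -0.1 -3.3] rot deg [-0.28  0.01 -0.01]
tip side [361.9522 157.9243]
[0.93]
```

View pics/c6.png

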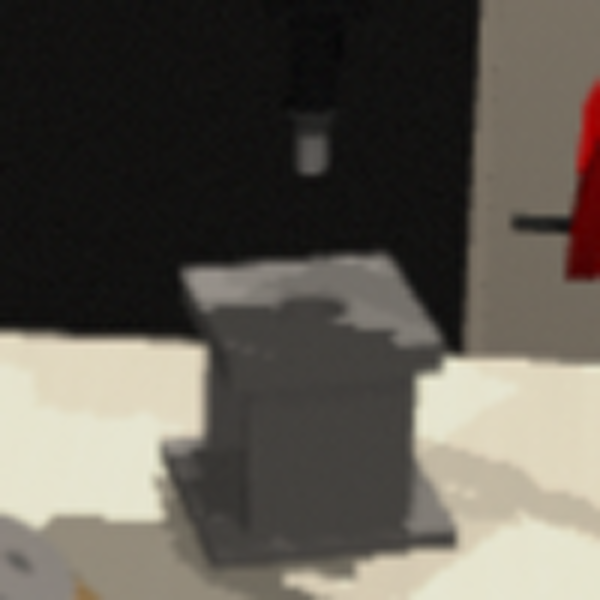

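```bash
python3 -m pendant '{"fingers":[1,1,1,1,1,1,1,1,1,1,1,1],"slide":[[-0.3,0,12],[-0.3,0,24],[-0.3,0,36],[-0.3,0,48],[-0.3,0,60],[-0.3,0,72],[-0.3,0,82],[-0.3,0,90],[-0.3,0,97],[-0.3,0,103],[-0.3,0,106],[-0.3,0,106]],"rot":[[0,0,0],[0,0,0],[0,0,0],[0,0,0],[0,0,0],[0,0,0],[0,0,0],[0,0,0],[0,0,0],[0,0,0],[0,0,0],[0,0,0]]}'; python3 -m pendant '{"fingers":[1,1,1,1],"slide":[[0,0,1.5],[0,0,3],[0,0,3],[0,0,3]],"rot":[[0,0,0],[0,0,0],[0,0,0],[0,0,0]]}'
```

```text
time: 18.7
eef_pos: [0.5178, -0.2677, 0.1101]
tool_rot: [-0.002, 0.65, 0.76, -0.002]
wrist_force: [0.4, 0.1, -0.2]
width: 0.0216
grip_force: 50.0
time: 19.1
eef_pos: [0.518, -0.2678, 0.1077]
tool_rot: [-0.002, 0.65, 0.76, -0.002]
wrist_force: [0.2, -0.4, -1.5]
width: 0.0218
grip_force: 50.0
```

```bash
python3 -m pendant '{"fingers":[1,1,1,1],"slide":[[0,0,0.7],[0,0,1.5],[0,0,1.5],[0,0,1.5]],"rot":[[0,0,0],[0,0,0],[0,0,0],[0,0,0]]}'; python3 -m pendant '{"fingers":[1,1,1,1],"slide":[[0,0,0.5],[0,0,1],[0,0,1],[0,0,1]],"rot":[[0,0,0],[0,0,0],[0,0,0],[0,0,0]]}';python3 -c "
from h import *
feel(6)"
```

```text
time: 19.5
eef_pos: [0.5179, -0.2678, 0.106]
tool_rot: [-0.002, 0.65, 0.76, -0.002]
wrist_force: [0.1, -0.0, -1.3]
width: 0.0215
grip_force: 50.0
time: 19.9
eef_pos: [0.5179, -0.2678, 0.105]
tool_rot: [-0.002, 0.65, 0.76, -0.002]
wrist_force: [-0.5, -0.1, -1.8]
width: 0.0217
grip_force: 50.3
t 20.2 Fn -0.96 +- 0.15 F [-0.1022 -0.1884 -1.2339] P [ 0.5179 -0.2678  0.105 ] [0. 0. 0.]
TCP rel. to nominal contact, tool xyz mm [-339.7405  -18.7768   24.4075]
```

```bash
python3 -m pendant '{"fingers":[1,1,1,1],"slide":[[0,0,0.4],[0,0,0.8],[0,0,0.8],[0,0,0.8]],"rot":[[0,0,0],[0,0,0],[0,0,0],[0,0,0]]}';python3 -c "
from h import *
feel(5)"; python3 -m pendant '{"fingers":[1,1,1,1],"slide":[[0,0,0.4],[0,0,0.8],[0,0,0.8],[0,0,0.8]],"rot":[[0,0,0],[0,0,0],[0,0,0],[0,0,0]]}';python3 -c "
from h import *
feel(5)"
```

```text
time: 20.6
eef_pos: [0.5179, -0.2678, 0.105]
tool_rot: [-0.001, 0.65, 0.76, -0.002]
wrist_force: [-3.6, 2.7, 5.6]
width: 0.0215
grip_force: 50.9
t 20.85 Fn 6.31 +- 0.31 F [-2.9472  1.2664  5.5709] P [ 0.5179 -0.2678  0.105 ] [0. 0. 0.]
TCP rel. to nominal contact, tool xyz mm [-339.7656  -18.7704   24.4541]
time: 21.25
eef_pos: [0.5179, -0.2678, 0.105]
tool_rot: [-0.001, 0.65, 0.76, -0.002]
wrist_force: [-3.4, 1.8, 8.3]
width: 0.0216
grip_force: 51.5
t 21.5 Fn 9.67 +- 0.33 F [-4.2427  2.6902  8.6865] P [ 0.5179 -0.2678  0.105 ] [0. 0. 0.]
TCP rel. to nominal contact, tool xyz mm [-339.7746  -18.7717   24.4675]
```

```bash
python3 -m pendant '{"fingers":[1,1,1,1],"slide":[[0,0,-0.6],[0,0,-1.1],[0,0,-1.1],[0,0,-1.1]],"rot":[[0,0,0],[0,0,0],[0,0,0],[0,0,0]]}' 20; python3 -m pendant '{"fingers":[0.5,0.4,0.3,0.2,0.1,0,-0.1,-0.2,-0.3,-0.4],"slide":[[0,0,0],[0,0,0],[0,0,0],[0,0,0],[0,0,0],[0,0,0],[0,0,0],[0,0,0],[0,0,0],[0,0,0]],"rot":[[0,0,0],[0,0,0],[0,0,0],[0,0,0],[0,0,0],[0,0,0],[0,0,0],[0,0,0],[0,0,0],[0,0,0]]}'; python3 -m pendant '{"fingers":[-0.4,-0.4,-0.4,-0.4,-0.4,-0.4,-0.4,-0.4,-0.4,-0.4],"slide":[[0,0,-5],[0,0,-15],[0,0,-30],[0,0,-50],[0,0,-75],[0,0,-100],[0,0,-120],[100,0,-120],[150,0,-120],[200,0,-120]],"rot":[[0,0,0],[0,0,0],[0,0,0],[0,0,0],[0,0,0],[0,0,0],[0,0,0],[0,0,0],[0,0,0],[0,0,0]]}'
python3 - <<'E'
from h import *
t=grab_frame("top");s=grab_frame("side")
z=lambda i,x,y,w,h:cv2.resize(i[y:y+h,x:x+w],(400,400),interpolation=cv2.INTER_CUBIC)
cv2.imwrite("pics/c7.png",np.hstack([z(t["frame"],340,180,160,160),z(s["frame"],310,110,120,120)]))
E
```

```text
time: 21.9
eef_pos: [0.518, -0.2678, 0.105]
tool_rot: [-0.001, 0.65, 0.76, -0.002]
wrist_force: [-3.6, 1.0, 5.0]
width: 0.0213
grip_force: 50.8
time: 22.9
eef_pos: [0.5179, -0.2678, 0.1045]
tool_rot: [-0.002, 0.65, 0.76, -0.002]
wrist_force: [0.0, -0.3, -0.1]
width: 0.0597
grip_force: 0.0
time: 23.9
eef_pos: [0.4949, -0.1184, 0.2264]
tool_rot: [-0.001, 0.65, 0.76, -0.001]
wrist_force: [0.5, 0.6, -0.8]
width: 0.0601
grip_force: 0.0
```

View pics/c7.png

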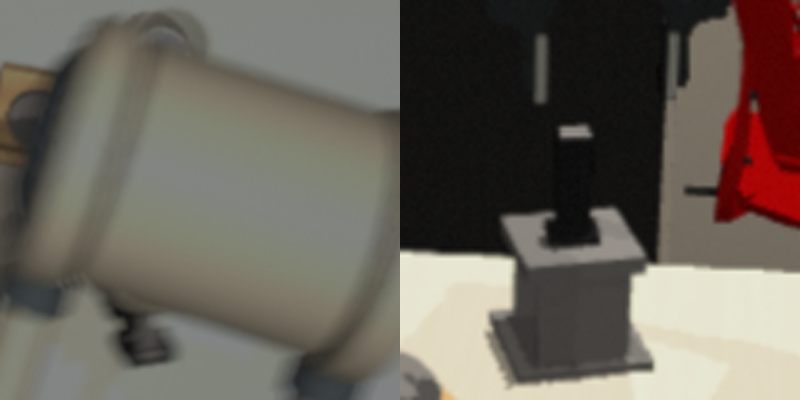

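The side crop shows the wand upright, with its collar flat on the holder's top at about (573,235) and the fingers clear of it. I'll let the arm settle, then hand in.

```bash
python3 -m pendant '{"fingers":[-0.4,-0.4,-0.4,-0.4],"slide":[[0,0,0],[0,0,0],[0,0,0],[0,0,0]],"rot":[[0,0,0],[0,0,0],[0,0,0],[0,0,0]]}'; python3 -c "
from plant import *
print(finish_job())"
```

```text
time: 24.4
eef_pos: [0.4951, -0.1206, 0.2243]
tool_rot: [-0.002, 0.65, 0.76, -0.002]
wrist_force: [0.1, -1.1, -0.0]
width: 0.0596
grip_force: 0.0
the job is handed in; nothing more can be done
None
```

I read the middle puck with the nose about 5 mm in (estimated from the force) and held still for over 2 s, then hung the wand upright with its collar on the holder's top; the job is handed in at 24.4 s, with no verdict returned.

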